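# Gauge a bore through the guide tube and show the rod tip

### The job

Wind the handwheel clockwise until the carriage is fully against its stop, so that the bore of the cylinder block lines up with the sloping guide tube. Then take the gauge rod from its rest, push it down the guide tube until its collar stops on the tube's mouth, and draw it right out again. Finish while still holding the rod: level and still, its tip over the middle of the white reading plate and about 12 cm above it, touching nothing else; leave the carriage home and the canisters and carton where they stand.

Things in the scene. Friction and masses are not known exactly. Their poses are not given: they have to be found in the camera images.
- fixture: Grey bench fixture, fixed; base plate 150 x 370 x 16 mm. z up, origin on the bench. In its frame (mm) the guide tube is over (30, 0), the handwheel at (-20, 180), the carriage slides along y under the tube's low end; its solid block closes the tube unless it is against the stop at its +y end. Tops: tube 148, block 124, crank grip 162 mm. Place and yaw vary.
- tube: Steel guide tube on a post, sloping 35 degrees from level, 50 mm long, inside 12.4 mm, its top 16 mm flared to 24 mm inside, 32 outside. Origin at the centre of its low end; z runs up the tube and out of the mouth (leaning to the fixture's +x, away from the robot): a rod goes in along -z. The lined-up 13 mm bore begins 5 mm past the low end, 35 mm long.
- tube_mouth (a point): Centre of the tube's mouth rim, on its axis, 135 mm above the bench; the rod's collar stops here.
- carriage (a joint): Carriage with the aluminium cylinder block, sliding along the fixture's +y, in m: 0.0528 is against the stop (home), starts at 0.002 to 0.026. Moved only by the handwheel, 12 mm per radian.
- wheel (a joint): Handwheel angle in rad, grows clockwise seen from above; 4.4 is where the carriage meets its stop (a hard end; 12 mm of carriage per rad); starts at 0.2 to 2.2. It turns with 2 to 4 N at the crank grip and stays where it is left.
- wheel_hub (a point): Top centre of the aluminium disc handwheel (120 mm across, axis vertical), on its axis, 118 mm above the bench.
- crank_mid (a point): The handwheel's upright black round crank grip, 17 mm across, 44 mm tall (118 to 162 mm above the bench), 45 mm from the wheel's axis; it spins freely on its pin, so it can be held at a fixed yaw while carried round. This point: on its axis, 146 mm above the bench, the height to grip.
- rod: Gauge rod, loose, about 120 g. Origin on its axis at the collar's seating face, x towards the tip. Steel rod 8 mm across, 85 mm from collar to tapered tip (scribed rings near it); aluminium collar 30 mm across at x -6 to 0 mm; black square handle 16 x 16 mm at x -96 to -6 mm. Starts level in the rest, axis 55 mm above the bench, tip turned roughly towards the robot.
- rod_tip (a point): The rod's tip, 85 mm from the collar's seating face.
- rod_grip (a point): Point on the axis of the rod's handle, 40 mm behind the collar's seating face, free on both sides in the rest and the best place to grip it from above, across the rod; when the collar is seated a gripper held square to the rod is clear of the tube.
- rest: Fixed grey plastic rest, 185 x 50 mm, two open-topped saddles (up to 60 mm high) under the rod's front and under the handle's far end; origin on the bench below the rod's collar, its x axis points from the tip to the handle end. Its yaw and place vary.
- plate_mid (a point): Middle of the top of the white reading plate, fixed flat on the bench, 120 x 120 mm, 6 mm thick; its place varies.
- plate: The reading plate itself; origin at the middle of its underside.
- canister1: White filter canister, 72 mm across, 85 mm tall, loose, not to be disturbed; origin at the centre of its foot.
- canister2: A second one, the same.
- carton: Black flat carton 160 x 100 x 40 mm, loose, not to be disturbed; origin at the centre of its underside.
Things that resemble listed ones, but are neither listed nor needed, are in the scene too. What is meant by the rod is not turquoise, and is the larger of those in its own colour.

How it is judged:
By the outcome, as a careful person would: the job done as asked, in the order asked, and still so for the second after the job is handed in, while the arm keeps its last pose, push and grip.
It also fails if it takes over 64 s, if anything falls off the work surface, if the arm or the gripper's body presses on something with over 40 N, if the wrist force passes 120 N, or if a joint passes its speed limit or range.

### The arm

A 6-joint arm with a two-finger parallel gripper is mounted at the origin on the work surface. World frame = base frame: x ahead of the robot, y to its left, z up, the work surface at z = 0. Lengths are in m, angles in rad, forces in N, time in s.
With the tool pointing down it reaches from about 0.3 to 0.95 m from the base axis. Payload 3.1 kg.
Tool frame: the origin (TCP) lies midway between the tips of the shut fingers; the grasp point (between the pads) lies 19 mm behind it; z points along the fingers, y is the direction in which the jaws open and shut (so a half turn about z gives the same grasp; the last joint's range is limited). The gripper opens to 85 mm and grips with 20 to 120 N. Pads are 22 mm wide; open, the fingers measure 114 mm over their backs; the gripper's body (76 mm by 85 mm) begins 54 mm behind the grasp point. The pads swing forward as they close: fully open they stand 13 mm farther back than shut.
Start: joints at [-1.271, 0.308, 1.634, -0, 1.2, -0.07], TCP at [0.226, -0.583, 0.231] pointing down, gripper open.
Joint ranges: [-3.06, 3.06], [-0.79, 1.96], [0.05, 2.63], [-1.19, 4.34], [0.05, 2.64], [-2.94, 2.94]. Speed limits (rad/s): [2.79, 2.79, 3.14, 3.14, 3.14, 3.14].

### API

Orientations are given as a unit quaternion [x, y, z, w].
In Python, from rig import env gives the robot as it stands. The module is installed in compiled form; this text tells all that it offers.
- The arm moves only by the tool play_rows, never from a script. Its argument "moves" is one flat list of numbers, 5 for each row, row after row: the shift along the tool's x, y, z in m, then the turn about the tool's z in degrees, then the finger opening in m, from 0 to 0.0854. A call has 1 to 8 rows; each row shifts and turns the commanded pose from where the row before left it, along the tool's axes as they then stand; what a row does not reach is not made up. A row lasts 1/8 s, in which the tool goes at most 62.5 mm and 10.7 degrees, less where a joint would pass 70% of its speed; a pose out of reach is approached as far as the arm can. A call is refused whole if a number of a shift passes 0.0625 or a number of a turn 10.7, either way. A call with a gripper value outside its range is refused whole. The fingers move at their own pace and stop on an object; "grip_force" is the grip in N (left out, the last holds). Time passes only in rows, so rows that do not move let the fingers close. It gives the time, the measured TCP pose, the force and the opening at its end, in the units of the state.
- env.sense(): the state, without advancing time (a new reading comes with each control period).
- env.get_image(name): name is "scene" or "top" or "wrist"; returns the picture (400x640x3 uint8, red, green, blue); there is no depth.
- env.calibration(name): a dict with "fx", "fy", "cx", "cy" (pixels), "eye" and "rotation" of the camera in the world. Camera axes: x right, y up, looking along -z (the intrinsics and any distortion apply to the point x, -y, -z); pixel columns grow to the right and rows downward; lengths in m; the calibration is good to about 2 mm. A picture is of the moment at which its call begins: read the wrist's pose just before it. calibration takes no time and is no camera call; for the wrist camera it gives the pose at the moment of the call.
- env.finish_job(): hands the job in, once; it reports no verdict.
Trained networks look in the newest picture that a camera, given by its name, has taken for a name from the list of things; names that differ only in an ending like _2 or _b are one class to them, and where a whole thing is asked for, a point or a joint stands for the part that bears it (a point fixed in the world has none). Each returns a list of dicts, best first, with "confidence" (0 to 1); they miss things now and then, are a little off and sometimes report something else, mostly with a low value. They report only what shows in the picture. A call takes as long as a camera call. They do not tell look-alikes from the thing itself.
- env.look_for(camera, thing): "position" ([x, y, z] in m, in world coordinates, good to about 4 mm: the middle of the surface that is visible of it).
- env.regions_of(camera, thing): "mask" (400x640 bool, what is visible of it).
The state is a dict: "time_s": time; "qpos": joint angles; "qd": joint speeds; "joint_torque": joint torques, N m; "eef_pos": TCP position; "eef_rot": TCP orientation; "wrist_force": force on the tool from outside, world axes, zero at the start; "moment": the same for the moment, N m; "grip_width": opening from 0.0 (shut) to 1.0 (fully open).
Only numpy, scipy, OpenCV 4.12 (cv2) and the standard library are available. Lean on these libraries where they do the work, as an engineer would, in place of code of your own. Each camera call takes 0.05 s, during which the arm holds its last target. There are 200 camera calls.

## Working session

There is one attempt and no reset: what is moved stays moved. The work goes in short steps, Python scripts to look and compute and a tool call to move; the robot and the scene stay as the last step left them, time stands still between calls to the robot, and variables do not carry over. Pictures are saved under pics/ and viewed, about 8 in all and at most 12, crops included, and the job is handed in when it is done.

Besides the shell and the picture viewer there is one more tool, called after "Request:" as a command line: name --argument value ..., lists and objects as JSON in quotes. play_rows: Moves the arm, as the interface text tells. Its arguments: {"type":"object","properties":{"moves":{"type":"array","items":{"type":"number"}},"grip_force":{"type":"number"}},"required":["moves"]}

```bash
mkdir -p pics; ls
python3 - <<'E'
from rig import env
import cv2,numpy as np
s=env.sense();print({k:np.round(v,3).tolist() for k,v in s.items()})
for n in("scene","top"):
    im=env.get_image(n);cv2.imwrite(f"pics/{n}0.png",im[:,:,::-1])
    c=env.calibration(n);print(n,{k:np.round(v,4).tolist() for k,v in c.items()})
    for t in["fixture","tube","tube_mouth","wheel_hub","crank_mid","rod","rod_tip","rod_grip","rest","plate_mid","canister1","carton","carriage"]:
        print(t,[(np.round(d["position"],3).tolist(),round(d["confidence"],2)) for d in env.look_for(n,t)])
E
```

```text
pics
{'time_s': 0.0, 'qpos': [-1.271, 0.309, 1.635, 0.0, 1.2, -0.07], 'qd': [0.001, 0.001, 0.0, -0.001, -0.001, 0.0], 'joint_torque': [0.0, -41.525, -27.666, -0.0, 0.01, -0.0], 'eef_pos': [0.226, -0.582, 0.23], 'eef_rot': [0.983, 0.184, -0.0, -0.001], 'wrist_force': [0.484, -1.503, -0.146], 'moment': [0.036, -0.026, 0.065], 'grip_width': 1.001}
scene {'fx': 446.2936, 'fy': 446.2936, 'cx': 317.3318, 'cy': 202.6887, 'eye': [1.4661, -0.3318, 0.7225], 'rotation': [0.3836, 0.2923, 0.5509, 0.6811]}
fixture [([0.481, 0.088, 0.031], 0.67)]
tube [([0.517, 0.076, 0.126], 0.63), ([0.642, -0.256, 0.066], 0.38)]
tube_mouth []
wheel_hub [([0.443, 0.232, 0.111], 0.58)]
crank_mid []
rod [([0.636, -0.251, 0.061], 0.78), ([0.364, -0.475, 0.019], 0.66), ([0.689, -0.098, 0.01], 0.46)]
rod_tip [([0.688, -0.102, 0.012], 0.78), ([0.642, -0.257, 0.066], 0.75), ([0.366, -0.471, 0.018], 0.55), ([0.517, 0.073, 0.129], 0.33)]
rod_grip [([0.368, -0.473, 0.016], 0.8), ([0.638, -0.256, 0.068], 0.6)]
rest [([0.674, -0.26, 0.01], 0.8)]
plate_mid [([0.381, -0.242, 0.005], 0.7), ([0.482, 0.03, 0.08], 0.5)]
canister1 [
[... 405 characters left out ...]
13], 0.21)]
wheel_hub [([0.43, 0.238, 0.111], 0.64), ([0.459, 0.121, 0.016], 0.6)]
crank_mid []
rod [([0.632, -0.254, 0.062], 0.8), ([0.363, -0.469, 0.018], 0.72), ([0.681, -0.105, 0.014], 0.65)]
rod_tip [([0.682, -0.107, 0.018], 0.68), ([0.629, -0.258, 0.064], 0.64), ([0.362, -0.472, 0.02], 0.56)]
rod_grip [([0.629, -0.255, 0.062], 0.75), ([0.682, -0.107, 0.015], 0.62), ([0.716, 0.233, 0.088], 0.61), ([0.362, -0.472, 0.017], 0.54)]
rest [([0.612, -0.248, 0.009], 0.78)]
plate_mid [([0.372, -0.239, 0.005], 0.92), ([0.629, -0.257, 0.06], 0.71), ([0.717, 0.233, 0.085], 0.36)]
canister1 [([0.716, 0.234, 0.086], 0.96)]
carton [([0.56, -0.453, 0.037], 0.58)]
carriage [([0.461, 0.036, 0.104], 0.9)]
```

View pics/scene0.png

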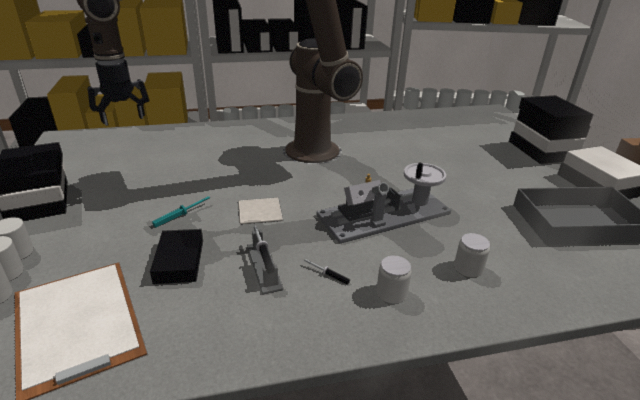

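View pics/top0.png

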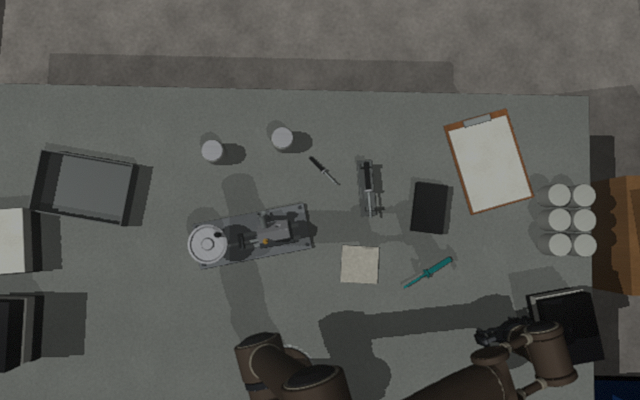

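Three rod-like things: turquoise (scene 180,213), a small black one on the bench (scene 327,271; top 325,170), and a larger black-handled one in the rest (scene 263,260; top 370,188). The last fits: it isn't turquoise, it's the larger of the black ones, and it lies in the rest. I'll confirm with crops.

Run:
```python
import cv2,numpy as np
t=cv2.imread("pics/top0.png")
# fixture x180-330,y195-275 ; rods x300-400,y145-225
a=cv2.resize(t[195:275,180:325],None,fx=5.5,fy=5.5,interpolation=cv2.INTER_CUBIC)
cv2.imwrite("pics/c1.png",cv2.convertScaleAbs(a,alpha=1.6))
b=cv2.resize(t[148:228,300:400],None,fx=7,fy=7,interpolation=cv2.INTER_CUBIC)
cv2.imwrite("pics/c2.png",cv2.convertScaleAbs(b,alpha=1.6))
```

```text
(no output)
```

View pics/c1.png

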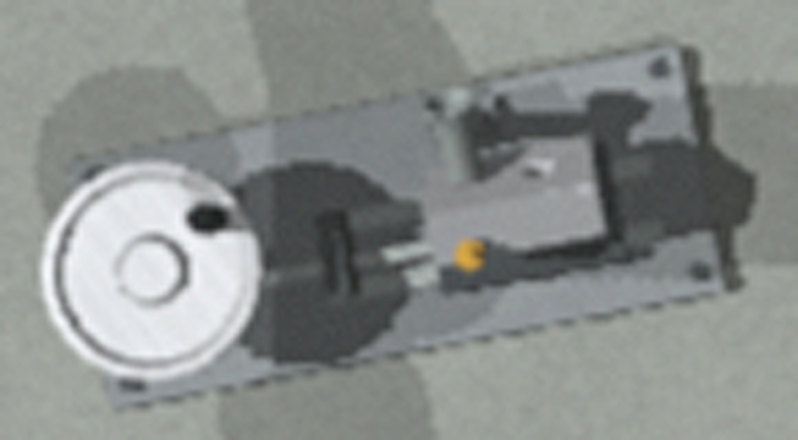

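View pics/c2.png

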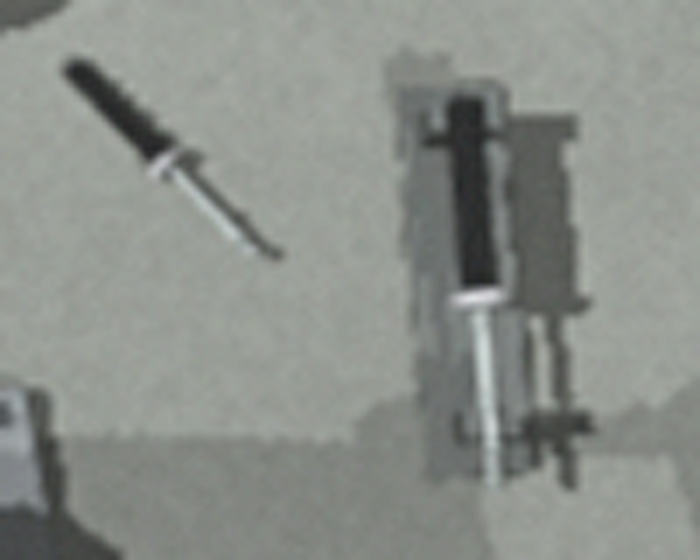

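The crop confirms it: the larger black-handled rod lies in the rest (crop 2, handle 470,190, collar 478,296, tip 492,485), and the small one lies loose on the bench. Crop 1 shows the wheel centre at about (150,270), the black crank grip at (207,218) and the plate corners.

```bash
cat > h.py <<'E'
from rig import env
import cv2,numpy as np
from scipy.spatial.transform import Rotation as R
np.set_printoptions(precision=4,suppress=True)
def proj(P,c):
    q=R.from_quat(c["rotation"]).inv().apply(np.atleast_2d(P)-np.array(c["eye"]))
    return np.c_[c["fx"]*q[:,0]/-q[:,2]+c["cx"],c["fy"]*-q[:,1]/-q[:,2]+c["cy"]]
def unproj(uv,z,c):
    uv=np.atleast_2d(uv).astype(float)
    d=np.c_[(uv[:,0]-c["cx"])/c["fx"],-(uv[:,1]-c["cy"])/c["fy"],-np.ones(len(uv))]
    d=R.from_quat(c["rotation"]).apply(d); e=np.array(c["eye"])
    return e+d*((np.asarray(z)-e[2])/d[:,2])[:,None]
E
python3 - <<'E'
from h import *
c=env.calibration("top");print({k for k in c})
f=lambda x,y:[180+x/5.5,195+y/5.5]; g=lambda x,y:[300+x/7,148+y/7]
p=unproj([f(70,160),f(685,42),f(735,288),f(115,407),f(150,270),f(207,218)],[.016]*4+[.118,.155],c);print(p)
for a,b in((0,1),(3,2),(0,3),(1,2)):
    d=p[b]-p[a];print(np.linalg.norm(d),np.degrees(np.arctan2(d[1],d[0])))
r=unproj([g(467,97),g(477,287),g(478,296),g(492,487)],[.063,.063,.058,.055],c);print(r);print(np.linalg.norm(np.diff(r,axis=0),axis=1),np.linalg.norm(r[3]-r[0]))
s=env.sense();w=env.calibration("wrist");T=R.from_quat(s["eef_rot"])
print({k:np.round(v,4).tolist() for k,v in w.items()});print(T.as_matrix(),T.inv().apply(w["eye"]-s["eef_pos"]),(T.inv()*R.from_quat(w["rotation"])).as_matrix())
E
```

```text
{'rotation', 'fy', 'fx', 'cy', 'cx', 'eye'}
[[ 0.493   0.3084  0.016 ]
 [ 0.5703 -0.054   0.016 ]
 [ 0.4254 -0.0866  0.016 ]
 [ 0.3485  0.2766  0.016 ]
 [ 0.4314  0.237   0.118 ]
 [ 0.4608  0.1994  0.155 ]]
0.3705577094934788 -77.95660451793691
0.37119418868732784 -78.04202994884659
0.14798078330064227 -167.5782472003159
0.14853975136264808 -167.33431348376078
[[ 0.7014 -0.2501  0.063 ]
 [ 0.6146 -0.2557  0.063 ]
 [ 0.611  -0.2568  0.058 ]
 [ 0.5243 -0.2646  0.055 ]]
[0.087  0.0063 0.0871] 0.1779410853202476
{'fx': 352.3304, 'fy': 352.3304, 'cx': 310.0651, 'cy': 195.1619, 'eye': [0.2972, -0.554, 0.3742], 'rotation': [-0.1277, 0.0877, -0.5589, 0.8147]}
[[ 0.9324  0.3614 -0.    ]
 [ 0.3614 -0.9324  0.0001]
 [-0.     -0.0001 -1.    ]] [ 0.0769 -0.001  -0.1429] [[-0.0015  0.952   0.306 ]
 [ 1.      0.0014  0.0005]
 [ 0.      0.306  -0.952 ]]
```

Request:
play_rows --moves '[0.032,-0.038,-0.004,0,0.085,0.032,-0.038,-0.004,0,0.085,0.032,-0.038,-0.004,0,0.085,0.032,-0.038,-0.004,0,0.085,0.032,-0.038,-0.004,0,0.085,0.032,-0.038,-0.004,0,0.085,0.032,-0.038,-0.004,0,0.085,0.032,-0.038,-0.004,0,0.085]'

```text
time_s: 2.4
eef_pos: [0.3551, -0.2054, 0.2637]
eef_rot: [0.983, 0.184, 0.0, 0.0]
wrist_force: [1.5, -0.1, 0.4]
grip_width: 0.998
```

Request:
play_rows --moves '[0.032,-0.038,0,0,0.085,0.032,-0.038,0,0,0.085,0.032,-0.038,0,0,0.085,0.032,-0.038,0,0,0.085,0.032,-0.038,0,0,0.085,0.032,-0.038,0,0,0.085,0.032,-0.038,0,9.2,0.085,0,0,0,0,0.085]'

```text
time_s: 3.4
eef_pos: [0.4681, 0.1249, 0.2635]
eef_rot: [0.994, 0.107, 0.0, -0.0]
wrist_force: [0.4, -0.6, 0.4]
grip_width: 0.993
```

Run:
```python
from h import *
s=env.sense();c=env.calibration("wrist");im=env.get_image("wrist");cv2.imwrite("pics/w1.png",im[:,:,::-1])
import pickle;pickle.dump(c,open("w1.pkl","wb"))
print(s["time_s"],s["eef_pos"],s["eef_rot"],c)
for t in["tube","tube_mouth","wheel_hub","crank_mid","carriage"]:
    print(t,[(np.round(d["position"],4).tolist(),round(d["confidence"],2)) for d in env.look_for("wrist",t)])
a=cv2.convertScaleAbs(cv2.resize(im[:,:,::-1],(800,500),interpolation=cv2.INTER_CUBIC),alpha=1.4)
cv2.imwrite("pics/w1b.png",a)
```

```text
3.4 [0.4681 0.1249 0.2635] [ 0.9943  0.1067  0.0005 -0.0004] {'fx': 352.33036445960227, 'fy': 352.33036445960227, 'cx': 310.0650703359787, 'cy': 195.16187468094947, 'eye': array([0.5428, 0.1418, 0.4065]), 'rotation': array([-0.1199,  0.0973, -0.6207,  0.7687])}
tube [([0.5173, 0.0688, 0.1302], 0.95)]
tube_mouth [([0.5142, 0.0662, 0.1284], 0.91)]
wheel_hub [([0.437, 0.2372, 0.1215], 0.69)]
crank_mid [([0.4658, 0.2022, 0.1573], 0.79)]
carriage [([0.4719, 0.049, 0.106], 0.85)]
```

View pics/w1b.png

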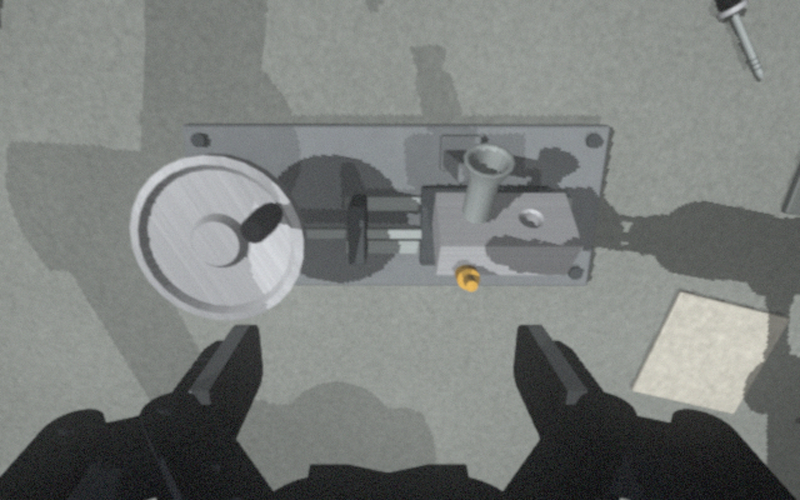

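The wrist picture (800×500) shows the flared mouth at (489,162), the hub at (218,239), the crank grip leaning from base (250,237) to top (270,212), and the block's bore at (531,217), to the right of the tube, so the carriage isn't home yet.

Run:
```python
from h import *
import pickle;c=pickle.load(open("w1.pkl","rb"))
px=np.array([[187,124],[611,126],[587,286],[489,162],[218,237],[218,241],[266,217],[531,217],[478,220]])/1.25
P=unproj(px,[.016,.016,.016,.135,.118,.118,.145,.11,.11],c);print(P)
d=P[0]-P[1];print("yaw",np.degrees(np.arctan2(d[1],d[0]))-90,np.linalg.norm(d))
yaw=np.radians(12.1);Rf=np.array([[np.cos(yaw),-np.sin(yaw)],[np.sin(yaw),np.cos(yaw)]])
for hub in(P[4],P[5]):
    o=hub[:2]-Rf@[-.02,.18];print("origin",o,"fix coords",(P[:,:2]-o)@Rf)
# project crank axis for check
hub=P[4:6].mean(0)
for a in range(-70,-20,8):
    q=hub[:2]+.045*np.array([np.cos(np.radians(a)),np.sin(np.radians(a))])
    print(a,q,(proj([[*q,.118],[*q,.162]],c)*1.25).round(0).tolist())
```

```text
[[ 0.4897  0.3064  0.016 ]
 [ 0.5646 -0.0491  0.016 ]
 [ 0.4194 -0.0803  0.016 ]
 [ 0.5222  0.0742  0.135 ]
 [ 0.4328  0.2371  0.118 ]
 [ 0.4299  0.2368  0.118 ]
 [ 0.4621  0.2007  0.145 ]
 [ 0.49    0.029   0.11  ]
 [ 0.4802  0.0643  0.11  ]]
yaw 11.898252059834618 0.36333357704681146
origin [0.4901 0.0653] fix coords [[ 0.0501  0.2359]
 [ 0.0489 -0.1275]
 [-0.0997 -0.1276]
 [ 0.0332  0.002 ]
 [-0.02    0.18  ]
 [-0.0229  0.1803]
 [ 0.001   0.1383]
 [-0.0077 -0.0355]
 [-0.0099  0.0011]]
origin [0.4872 0.065 ] fix coords [[ 0.053   0.2355]
 [ 0.0517 -0.1278]
 [-0.0968 -0.1279]
 [ 0.0361  0.0017]
 [-0.0171  0.1797]
 [-0.02    0.18  ]
 [ 0.0039  0.1379]
 [-0.0048 -0.0358]
 [-0.007   0.0008]]
-70 [0.4468 0.1947] [[282.0, 230.0], [265.0, 251.0]]
-62 [0.4525 0.1972] [[280.0, 222.0], [262.0, 241.0]]
-54 [0.4578 0.2006] [[276.0, 213.0], [258.0, 231.0]]
-46 [0.4626 0.2046] [[271.0, 205.0], [252.0, 222.0]]
-38 [0.4668 0.2093] [[265.0, 198.0], [244.0, 213.0]]
-30 [0.4703 0.2145] [[258.0, 191.0], [236.0, 206.0]]
-22 [0.4731 0.2201] [[250.0, 185.0], [226.0, 199.0]]
```

Request:
play_rows --moves '[0.0033,-0.038,0.02,0,0.085,0.0033,-0.038,0.03,0,0.085,0,0,0.045,0,0.085,0,0,0.0415,0,0.085,0,0,0,0,0.005,0,0,0,0,0.005,0,0,0,0,0.005,0,0,0,0,0.005]' --grip_force 25

```text
time_s: 4.7
eef_pos: [0.4594, 0.2008, 0.1297]
eef_rot: [0.995, 0.103, 0.002, -0.003]
wrist_force: [-1.9, 6.0, 5.3]
grip_width: 0.189
```

Run:
```python
from h import *
s=env.sense();print(s["time_s"],s["eef_pos"],s["grip_width"]*.0854,s["wrist_force"],s["moment"])
im=env.get_image("wrist");cv2.imwrite("pics/w2.png",cv2.convertScaleAbs(im[:,:,::-1],alpha=1.4))
```

```text
4.7 [0.4594 0.2008 0.1297] 0.016104577464160327 [-1.9169  6.0119  5.3453] [ 1.0345  0.378  -0.0384]
```

View pics/w2.png

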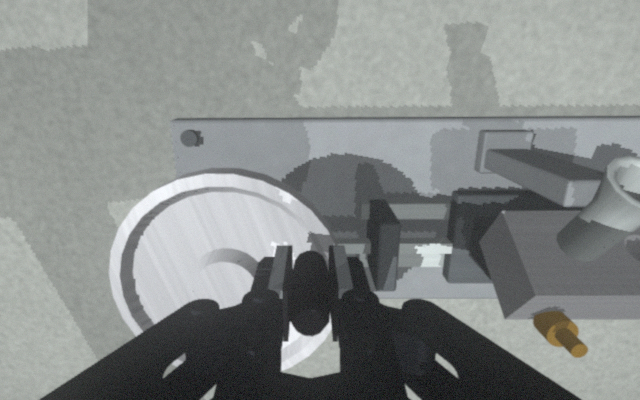

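```bash
cat > circ.py <<'E'
import numpy as np
def rows(a0,step,n,psi=12.0,r=.045):
    a=np.radians(a0-step*np.arange(n+1)); p=r*np.c_[np.cos(a),np.sin(a)]; d=np.diff(p,axis=0); k=np.radians(psi)
    return np.round(np.c_[d@[np.cos(k),np.sin(k)],d@[np.sin(k),-np.cos(k)]],4)
E
python3 -c "
from circ import *
print(rows(-52.4,13,16).tolist())"
```

```text
[[-0.0096, 0.0033], [-0.0101, 0.0011], [-0.0101, -0.0012], [-0.0096, -0.0035], [-0.0086, -0.0055], [-0.0071, -0.0073], [-0.0053, -0.0087], [-0.0032, -0.0097], [-0.0009, -0.0101], [0.0014, -0.0101], [0.0036, -0.0095], [0.0057, -0.0085], [0.0074, -0.007], [0.0088, -0.0051], [0.0097, -0.003], [0.0102, -0.0007]]
```

Request:
play_rows --moves '[-0.0096,0.0033,0,0,0.005,-0.0101,0.0011,0,0,0.005,-0.0101,-0.0012,0,0,0.005,-0.0096,-0.0035,0,0,0.005]'

```text
time_s: 5.25
eef_pos: [0.4246, 0.196, 0.13]
eef_rot: [0.995, 0.102, 0.008, -0.006]
wrist_force: [7.1, 17.5, -8.3]
grip_width: 0.189
```

Request:
play_rows --moves '[-0.0086,-0.0055,0,0,0.005,-0.0071,-0.0073,0,0,0.005,-0.0053,-0.0087,0,0,0.005,-0.0032,-0.0097,0,0,0.005]'

```text
time_s: 5.75
eef_pos: [0.3966, 0.2188, 0.13]
eef_rot: [0.994, 0.104, 0.009, -0.003]
wrist_force: [13.1, 4.6, -8.9]
grip_width: 0.191
```

Request:
play_rows --moves '[-0.0009,-0.0101,0,0,0.005,0.0014,-0.0101,0,0,0.005,0.0036,-0.0095,0,0,0.005,0,0,0,0,0.005]'

```text
time_s: 6.25
eef_pos: [0.3921, 0.2474, 0.1299]
eef_rot: [0.994, 0.105, 0.006, -0.001]
wrist_force: [5.3, 0.7, -0.3]
grip_width: 0.194
```

```bash
python3 -c "
from circ import *
print(rows(171,10,10).tolist())"
```

```text
[[0.0034, -0.0071], [0.0046, -0.0063], [0.0056, -0.0054], [0.0065, -0.0044], [0.0072, -0.0032], [0.0076, -0.0019], [0.0078, -0.0005], [0.0078, 0.0008], [0.0075, 0.0022], [0.0071, 0.0034]]
```

Request:
play_rows --moves '[0.0034,-0.0071,0,0,0.005,0.0046,-0.0063,0,0,0.005,0,0,0,0,0.005]'

```text
time_s: 6.62
eef_pos: [0.3968, 0.2612, 0.1298]
eef_rot: [0.994, 0.105, 0.005, -0.001]
wrist_force: [5.7, -1.7, 0.9]
grip_width: 0.191
```

Request:
play_rows --moves '[0.0056,-0.0054,0,0,0.005,0,0,0,0,0.005]'

```text
time_s: 6.88
eef_pos: [0.4008, 0.2673, 0.1298]
eef_rot: [0.994, 0.105, 0.005, -0.0]
wrist_force: [4.3, -3.4, 3.3]
grip_width: 0.19
```

Request:
play_rows --moves '[0.0033,-0.0022,0,0,0.005,0,0,0,0,0.005]'

```text
time_s: 7.12
eef_pos: [0.4028, 0.2697, 0.1297]
eef_rot: [0.994, 0.105, 0.004, -0.0]
wrist_force: [3.5, -3.7, 5.4]
grip_width: 0.19
```

Request:
play_rows --moves '[0.0035,-0.0018,0,0,0.005,0.0037,-0.0015,0,0,0.005,0,0,0,0,0.005]'

```text
time_s: 7.5
eef_pos: [0.4083, 0.2749, 0.1297]
eef_rot: [0.995, 0.105, 0.003, -0.001]
wrist_force: [0.4, -2.5, 7.8]
grip_width: 0.188
```

Request:
play_rows --moves '[0.0038,-0.0008,0,0,0.005,0.0038,-0.0003,0,0,0.005,0,0,0,0,0.005]'

```text
time_s: 7.88
eef_pos: [0.4141, 0.2787, 0.1297]
eef_rot: [0.995, 0.104, 0.002, -0.002]
wrist_force: [-1.9, 1.7, 8.9]
grip_width: 0.187
```

Request:
play_rows --moves '[0.0039,0.0002,0,0,0.005,0.0039,0.0007,0,0,0.005,0,0,0,0,0.005]'

```text
time_s: 8.25
eef_pos: [0.4145, 0.2787, 0.1294]
eef_rot: [0.995, 0.103, -0.007, -0.001]
wrist_force: [-20.1, 2.0, 23.3]
grip_width: 0.185
```

Request:
play_rows --moves '[0.0039,0.001,0,0,0.005,0.0037,0.0014,0,0,0.005,0,0,0,0,0.005]'

```text
time_s: 8.62
eef_pos: [0.4162, 0.2789, 0.1284]
eef_rot: [0.995, 0.102, -0.014, -0.003]
wrist_force: [-30.8, 6.6, 27.2]
grip_width: 0.189
```

Request:
play_rows --moves '[-0.0055,-0.001,0,0,0.005,-0.004,-0.001,0,0,0.005,0,0,0,0,0.005]'

```text
time_s: 9.0
eef_pos: [0.4158, 0.279, 0.1288]
eef_rot: [0.995, 0.103, -0.003, -0.002]
wrist_force: [-10.7, 4.1, 9.7]
grip_width: 0.188
```

Request:
play_rows --moves '[0,0,0,0,0.06,0,0,0,0,0.06,0,0,-0.03,0,0.06,0,0,-0.05,0,0.06,-0.02,0.06,-0.05,0,0.06,0.02,0.06,0,0,0.06,0.02,0.05,0,0,0.06,0,0,0,0,0.06]'

```text
time_s: 10.0
eef_pos: [0.4771, 0.1262, 0.246]
eef_rot: [0.995, 0.102, 0.001, 0.0]
wrist_force: [0.1, 0.4, -0.8]
grip_width: 0.703
```

Run:
```python
from h import *
s=env.sense();c=env.calibration("wrist");im=env.get_image("wrist")
import pickle;pickle.dump(c,open("w3.pkl","wb"))
print(s["time_s"],s["eef_pos"],s["eef_rot"])
for t in["tube_mouth","wheel_hub","crank_mid","carriage"]:
    print(t,[(np.round(d["position"],4).tolist(),round(d["confidence"],2)) for d in env.look_for("wrist",t)])
m=env.regions_of("wrist","tube");
for d in m: ys,xs=np.nonzero(d["mask"]);print(xs.min(),xs.max(),ys.min(),ys.max())
cv2.imwrite("pics/w3.png",cv2.convertScaleAbs(cv2.resize(im[:,:,::-1],(800,500),interpolation=cv2.INTER_CUBIC),alpha=1.5))
```

```text
10.0 [0.4771 0.1262 0.246 ] [0.9948 0.1015 0.0009 0.0005]
tube_mouth [([0.5179, 0.0671, 0.1286], 0.61)]
wheel_hub [([0.4348, 0.2406, 0.1166], 0.79)]
crank_mid [([0.4159, 0.2709, 0.148], 0.83)]
carriage [([0.4682, 0.0919, 0.1088], 0.89)]
372 415 128 194
```

View pics/w3.png

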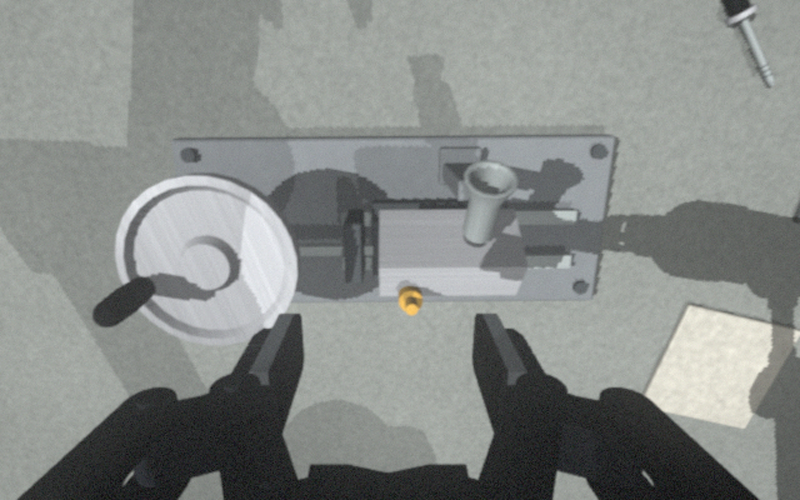

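Request:
play_rows --moves '[0.009,0.05,0,0,0.06,0.009,0.05,0,0,0.06,0.009,0.05,0,0,0.06,0.009,0.05,0,0,0.06,0.009,0.05,0,0,0.06,0.009,0.05,0,0,0.06,0.009,0.05,0,0,0.06,0.009,0.05,0,7,0.06]'

```text
time_s: 11.3
eef_pos: [0.6294, -0.2468, 0.2453]
eef_rot: [0.999, 0.043, -0.0, -0.0]
wrist_force: [-0.2, 0.7, -0.1]
grip_width: 0.7
```

Request:
play_rows --moves '[0,0,0,0,0.06]'

```text
time_s: 11.42
eef_pos: [0.6295, -0.2491, 0.2448]
eef_rot: [0.999, 0.043, 0.0, 0.0]
wrist_force: [0.2, 1.2, 0.5]
grip_width: 0.707
```

Run:
```python
from h import *
import pickle;c3=pickle.load(open("w3.pkl","rb"))
print("mouth,hub",unproj(np.array([[491,181],[207,261]])/1.25,[.135,.118],c3))
s=env.sense();c=env.calibration("wrist");im=env.get_image("wrist")
pickle.dump(c,open("w4.pkl","wb"))
print(s["time_s"],s["eef_pos"],s["eef_rot"])
for t in["rod","rod_grip","rod_tip","plate_mid","rest"]:
    print(t,[(np.round(d["position"],4).tolist(),round(d["confidence"],2)) for d in env.look_for("wrist",t)])
cv2.imwrite("pics/w4.png",cv2.convertScaleAbs(cv2.resize(im[:,:,::-1],(800,500),interpolation=cv2.INTER_CUBIC),alpha=1.5))
```

```text
mouth,hub [[0.5219 0.075  0.135 ]
 [0.4319 0.2383 0.118 ]]
11.425 [ 0.6295 -0.2491  0.2448] [0.9991 0.0425 0.     0.0004]
rod [([0.6369, -0.2571, 0.0613], 0.74), ([0.4731, 0.0364, 0.0396], 0.7), ([0.349, -0.4537, 0.0219], 0.63)]
rod_grip [([0.6347, -0.2566, 0.0627], 0.7), ([0.3498, -0.4548, 0.0217], 0.69), ([0.6844, -0.1039, 0.0151], 0.58)]
rod_tip [([0.6873, -0.1002, 0.0134], 0.71), ([0.6354, -0.2546, 0.0617], 0.64)]
plate_mid [([0.381, -0.2332, 0.0056], 0.67)]
rest [([0.6309, -0.2557, 0.0088], 0.76)]
```

View pics/w4.png

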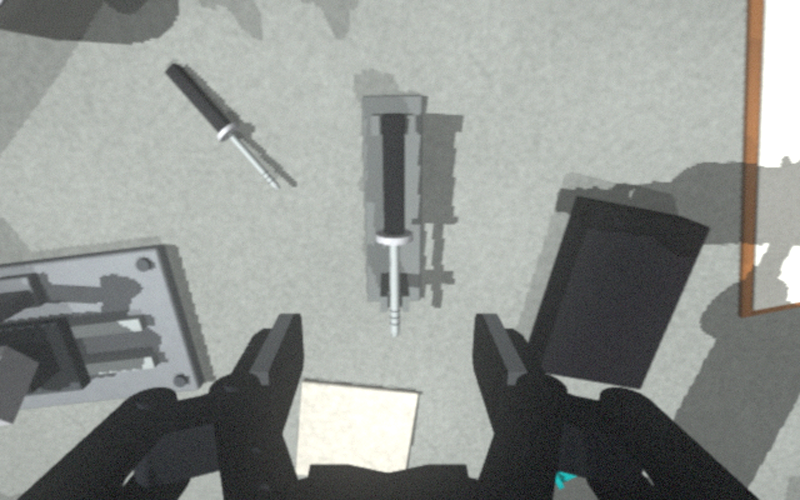

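Run:
```python
from h import *
import pickle;c=pickle.load(open("w4.pkl","rb"))
P=unproj(np.array([[393.5,114],[394.5,233],[394.5,336],[303,381],[419,393]])/1.25,[.063,.063,.055,.006,.006],c);print(P)
d=P[0]-P[2];print(np.linalg.norm(d),np.degrees(np.arctan2(d[1],d[0])),np.linalg.norm(P[0]-P[1]))
t=env.calibration("top");im=env.get_image("top")
for n in("top",):
  for d in env.regions_of(n,"plate_mid")+env.regions_of(n,"plate"):
    ys,xs=np.nonzero(d["mask"]);r=cv2.minAreaRect(np.c_[xs,ys].astype(np.float32));print(d["confidence"],r,unproj([r[0]],[.006],t),unproj(cv2.boxPoints(r),[.006]*4,t).tolist())
```

```text
[[ 0.6984 -0.247   0.063 ]
 [ 0.6111 -0.2554  0.063 ]
 [ 0.5178 -0.2638  0.055 ]
 [ 0.4314 -0.1794  0.006 ]
 [ 0.4269 -0.2978  0.006 ]]
0.18156117503009364 5.327661938752058 0.08772302312498483
0.49 ((372.7724304199219, 267.36895751953125), (10.158910751342773, 31.181396484375), 3.3664605617523193) [[ 0.364  -0.2806  0.006 ]] [[0.314329320331832, -0.2617210324961673, 0.006000000000000005], [0.41519648639027296, -0.2664932636639588, 0.006000000000000005], [0.4139140488397602, -0.2996528094569373, 0.006000000000000005], [0.3130542486296106, -0.2947321760787417, 0.006000000000000005]]
0.48 ((374.326904296875, 268.3653869628906), (10.198039054870605, 29.221303939819336), 11.309932708740234) [[ 0.3609 -0.2857  0.006 ]] [[0.3173447421108931, -0.26062817449708725, 0.006000000000000005], [0.4104495623231158, -0.27823097253582546, 0.006000000000000005], [0.4045986284677125, -0.3109666226975274, 0.006000000000000005], [0.31153832240620527, -0.29323182676829, 0.006000000000000005]]
0.24 ((262.4695129394531, 218.22560119628906), (18.442068099975586, 10.15970230102539), 83.6598129272461) [[0.5169 0.083  0.006 ]] [[0.5447833074438104, 0.10371967968066682, 0.006000000000000005], [0.5491392055930573, 0.07067282669768225, 0.006000000000000005], [0.489155321385307, 0.06240858156275529, 0.006000000000000005], [0.4848248272715125, 0.09537031283846355, 0.006000000000000005]]
```

Request:
play_rows --moves '[0.0141,0.0052,0.05,0,0.06,0,0,0.055,0,0.06,0,0,0.055,0,0.06,0,0,0.049,0,0.06,0,0,0,0,0.06,0,0,0,0,0.005,0,0,0,0,0.005,0,0,0,0,0.005]' --grip_force 22

```text
time_s: 12.88
eef_pos: [0.6455, -0.2519, 0.0403]
eef_rot: [0.999, 0.043, 0.003, 0.001]
wrist_force: [-0.2, 0.7, 6.2]
grip_width: 0.181
```

Request:
play_rows --moves '[0,0,0,0,0.005,0,0,-0.03,0,0.005,0,0,-0.05,0,0.005,0,0,-0.05,0,0.005,0,0,-0.05,0,0.005,0,0,0,0,0.005]'

```text
time_s: 13.62
eef_pos: [0.6467, -0.2526, 0.2242]
eef_rot: [0.999, 0.044, 0.006, 0.003]
wrist_force: [0.8, 0.1, -1.6]
grip_width: 0.181
```

Run:
```python
from h import *
s=env.sense();c=env.calibration("wrist");im=env.get_image("wrist")
import pickle;pickle.dump(c,open("w5.pkl","wb"))
print(s["time_s"],s["eef_pos"],s["eef_rot"],s["wrist_force"],s["grip_width"]*85.4)
cv2.imwrite("pics/w5.png",cv2.convertScaleAbs(im[:,:,::-1],alpha=1.5))
```

```text
13.625 [ 0.6467 -0.2526  0.2242] [0.999  0.0435 0.0059 0.0031] [ 0.8103  0.1268 -1.6014] 15.487803301854399
```

View pics/w5.png

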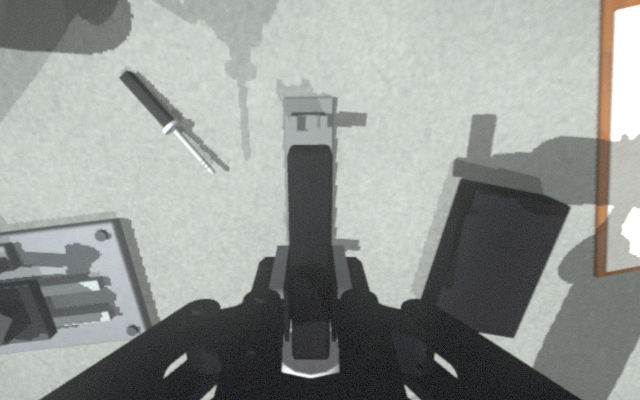

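Run:
```python
from h import *
import pickle;c=pickle.load(open("w5.pkl","rb"))
P=unproj(np.array([[310,147],[310,364]]),[.247,.247],c);print(P,np.linalg.norm(P[0]-P[1]), P[0][0]-.6467)
T=R.from_quat([.999,.0435,.0059,.0031]).as_matrix();print(T)
```

```text
[[ 0.7015 -0.2471  0.247 ]
 [ 0.6099 -0.2549  0.247 ]] 0.09194856276843645 0.054788190238136636
[[ 0.9961  0.0869  0.0121]
 [ 0.087  -0.9962 -0.0057]
 [ 0.0115  0.0067 -0.9999]]
```

Request:
play_rows --moves '[0.0074,-0.0445,0,0,0.005,0.0074,-0.0445,0,0,0.005,0.0074,-0.0445,0,0,0.005,0.0074,-0.0445,0,0,0.005,0.0074,-0.0445,0,0,0.005,0.0074,-0.0445,0,0,0.005,0.0074,-0.0445,0,0,0.005,0.0074,-0.0445,0,-7,0.005]'

```text
time_s: 14.68
eef_pos: [0.6693, 0.1102, 0.2135]
eef_rot: [0.994, 0.106, -0.002, 0.0]
wrist_force: [0.8, 0.4, -1.0]
grip_width: 0.178
```

Request:
play_rows --moves '[0,0,0.04,0,0.005,0,0,0.04,0,0.005,0,0,0.025,0,0.005,0,0,0,0,0.005]'

```text
time_s: 15.18
eef_pos: [0.6664, 0.1085, 0.1058]
eef_rot: [0.995, 0.104, -0.006, -0.0]
wrist_force: [0.3, 0.5, -1.0]
grip_width: 0.185
```

Run:
```python
from h import *
s=env.sense();print(s["time_s"],s["eef_pos"],s["eef_rot"],s["wrist_force"])
p=np.array(s["eef_pos"]);T=R.from_quat(s["eef_rot"]).as_matrix()
im=env.get_image("scene");c=env.calibration("scene")
M=np.array([.522,.0748,.135]);g=p-.0147*T[:,2]
pts={"M":M,"grip":g,"tip":g-.126*T[:,0],"end":g+.055*T[:,0]}
print(M-pts["tip"])
x0,y0,k=330,150,8
a=cv2.convertScaleAbs(cv2.resize(im[y0:y0+75,x0:x0+100,::-1],None,fx=k,fy=k,interpolation=cv2.INTER_CUBIC),alpha=1.5)
for n,P in pts.items():
    u=proj(P,c)[0];print(n,P,u,(u-[x0,y0])*k)
cv2.imwrite("pics/s2.png",a)
```

```text
15.175 [0.6664 0.1085 0.1058] [ 0.9945  0.1045 -0.0055 -0.    ] [ 0.3091  0.5249 -0.9546]
[-0.0214 -0.0076  0.0131]
M [0.522  0.0748 0.135 ] [383.0109 187.2114] [424.0871 297.691 ]
grip [0.6666 0.1086 0.1205] [416.4902 221.262 ] [691.9216 570.0962]
tip [0.5434 0.0824 0.1219] [388.0594 195.371 ] [464.4753 362.9682]
end [0.7204 0.12   0.1199] [430.5559 234.0712] [804.4475 672.57  ]
```

View pics/s2.png

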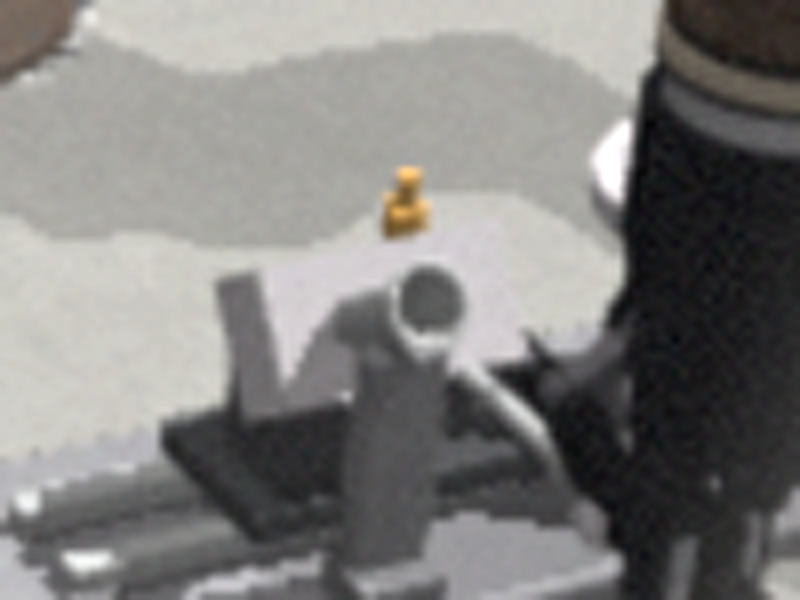

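The shaft runs from the gripper at about (600,520) to its tip at about (462,360), which is where I predicted. The mouth shows at (432,305), 1 px from its prediction. Next I'll enter the flare.

Request:
play_rows --moves '[0,0.002,-0.01,0,0.005,0,0,0,0,0.005,-0.012,0,0,0,0.005,-0.013,0,0,0,0.005,0,0,0,0,0.005]'

```text
time_s: 15.85
eef_pos: [0.6451, 0.1015, 0.1212]
eef_rot: [0.995, 0.104, -0.001, -0.0]
wrist_force: [0.6, 1.1, -1.5]
grip_width: 0.184
```

Request:
play_rows --moves '[-0.006,0,0,0,0.005,0,0,0,0,0.005]'

```text
time_s: 16.1
eef_pos: [0.6407, 0.1005, 0.1214]
eef_rot: [0.995, 0.104, -0.0, 0.0]
wrist_force: [0.0, -0.3, -1.5]
grip_width: 0.181
```

Request:
play_rows --moves '[-0.002,0,0.004,0,0.005,-0.004,0,0,0,0.005,0,0,0,0,0.005]'

```text
time_s: 16.48
eef_pos: [0.6348, 0.0992, 0.1172]
eef_rot: [0.995, 0.104, -0.0, -0.0]
wrist_force: [-0.1, 0.1, -1.5]
grip_width: 0.184
```

Request:
play_rows --moves '[-0.004,0,0,0,0.005,0,0,0,0,0.005]'

```text
time_s: 16.73
eef_pos: [0.633, 0.0987, 0.1183]
eef_rot: [0.995, 0.104, 0.002, -0.0]
wrist_force: [3.0, 2.0, -2.4]
grip_width: 0.181
```

Contact is on the flare's upper wall. Next I'll raise the grip in an arc about the captured tip, so the rod pivots in the pads towards the 35° slope.

Request:
play_rows --moves '[-0.0006,0,-0.01,0,0.005,0,0,0,0,0.005,-0.0015,0,-0.0099,0,0.005,0,0,0,0,0.005]' --grip_force 20

```text
time_s: 17.23
eef_pos: [0.6305, 0.0982, 0.1385]
eef_rot: [0.995, 0.104, 0.002, -0.0]
wrist_force: [3.7, 0.9, -0.8]
grip_width: 0.181
```

Request:
play_rows --moves '[-0.0025,0,-0.0097,0,0.005,0,0,0,0,0.005,-0.0034,0,-0.0095,0,0.005,0,0,0,0,0.005]'

```text
time_s: 17.73
eef_pos: [0.6226, 0.0967, 0.1565]
eef_rot: [0.995, 0.104, -0.001, 0.0]
wrist_force: [0.9, 0.4, -1.8]
grip_width: 0.185
```

Request:
play_rows --moves '[-0.0043,0,-0.0092,0,0.005,0,0,0,0,0.005,-0.0052,0,-0.0087,0,0.005,0,0,0,0,0.005]'

```text
time_s: 18.23
eef_pos: [0.6137, 0.0948, 0.1752]
eef_rot: [0.995, 0.104, -0.0, -0.0]
wrist_force: [0.4, 0.1, -1.0]
grip_width: 0.184
```

Request:
play_rows --moves '[-0.006,0,-0.0083,0,0.005,0,0,0,0,0.005]'

```text
time_s: 18.48
eef_pos: [0.6081, 0.0936, 0.1837]
eef_rot: [0.995, 0.104, 0.0, -0.0]
wrist_force: [1.8, 0.3, -1.0]
grip_width: 0.183
```

Run:
```python
from h import *
s=env.sense();print(s["time_s"],s["eef_pos"],s["eef_rot"],s["wrist_force"])
im=env.get_image("scene");w=env.get_image("wrist")
x0,y0=330,130
a=cv2.resize(im[y0:y0+85,x0:x0+100,::-1],None,fx=7,fy=7,interpolation=cv2.INTER_CUBIC)[:, :400]
b=cv2.resize(w[:,220:400,::-1],None,fx=1.49,fy=1.49)[:595]
n=min(len(a),len(b))
cv2.imwrite("pics/v11.png",cv2.convertScaleAbs(np.hstack([a[:n],b[:n]]),alpha=1.5))
```

```text
18.475 [0.6081 0.0936 0.1837] [ 0.9945  0.1044  0.0001 -0.    ] [ 1.7847  0.2507 -0.9811]
```

View pics/v11.png

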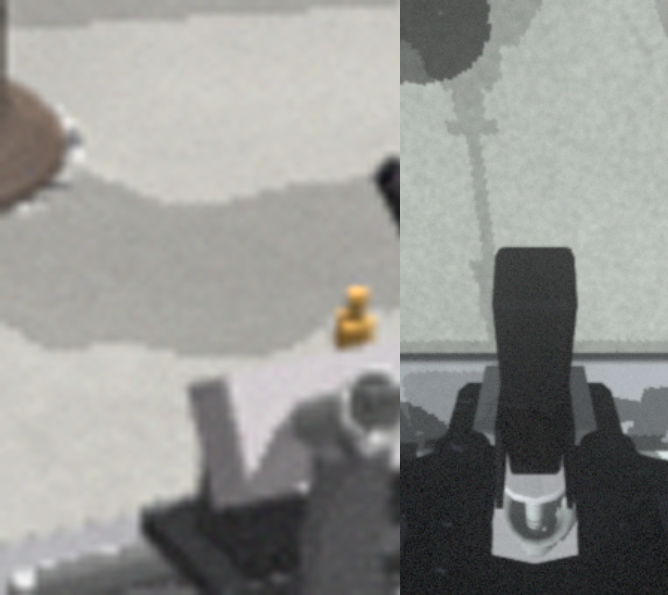

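The wrist half of the picture shows the collar at about (535,490), with the shaft going down into the flared mouth at (535,525). The rod has pivoted and is captured, so I'll push it down the axis.

Request:
play_rows --moves '[-0.0066,0,0.0046,0,0.005,-0.0066,0,0.0046,0,0.005,0,0,0,0,0.005]'

```text
time_s: 18.95
eef_pos: [0.5937, 0.0904, 0.1723]
eef_rot: [0.995, 0.104, -0.002, 0.0]
wrist_force: [0.3, -1.2, -3.7]
grip_width: 0.182
```

Request:
play_rows --moves '[-0.0066,0,0.0046,0,0.005,-0.0066,0,0.0046,0,0.005,0,0,0,0,0.005]'

```text
time_s: 19.32
eef_pos: [0.581, 0.0878, 0.1635]
eef_rot: [0.995, 0.105, -0.001, 0.0]
wrist_force: [0.6, -1.3, -2.7]
grip_width: 0.182
```

Request:
play_rows --moves '[-0.0066,0,0.0046,0,0.005,-0.0066,0,0.0046,0,0.005,0,0,0,0,0.005]'

```text
time_s: 19.7
eef_pos: [0.5682, 0.0851, 0.1543]
eef_rot: [0.995, 0.105, -0.001, 0.0]
wrist_force: [0.2, -1.4, -3.8]
grip_width: 0.179
```

Request:
play_rows --moves '[-0.0066,0,0.0046,0,0.005,-0.0033,0,0.0023,0,0.005,0,0,0,0,0.005]'

```text
time_s: 20.08
eef_pos: [0.5591, 0.0832, 0.1479]
eef_rot: [0.995, 0.104, -0.001, 0.0]
wrist_force: [-0.1, -1.8, -3.7]
grip_width: 0.185
```

Request:
play_rows --moves '[-0.0033,0,0.0023,0,0.005,-0.0033,0,0.0023,0,0.005,0,0,0,0,0.005]'

```text
time_s: 20.45
eef_pos: [0.5533, 0.082, 0.1437]
eef_rot: [0.995, 0.104, -0.0, -0.0]
wrist_force: [0.6, 0.5, -2.0]
grip_width: 0.179
```

Request:
play_rows --moves '[-0.0033,0,0.0023,0,0.005,0,0,0,0,0.005]'

```text
time_s: 20.7
eef_pos: [0.5531, 0.0818, 0.1436]
eef_rot: [0.995, 0.104, 0.003, -0.0]
wrist_force: [2.3, 1.9, 3.0]
grip_width: 0.18
```

Request:
play_rows --moves '[-0.0041,0,0.0029,0,0.005,-0.0041,0,0.0029,0,0.005,0,0,0,0,0.005]'

```text
time_s: 21.08
eef_pos: [0.5531, 0.0817, 0.1434]
eef_rot: [0.995, 0.104, 0.013, -0.001]
wrist_force: [10.6, 5.1, 14.9]
grip_width: 0.18
```

Run:
```python
from h import *
s=env.sense();print(s["eef_pos"],s["wrist_force"])
w=env.get_image("wrist")
cv2.imwrite("pics/seat.png",w[:,:,::-1])
g=w.mean(2)
print(g[130:400:6,311].round(0).tolist())
print(g[130:400:6,304].round(0).tolist())
```

```text
[0.5531 0.0817 0.1434] [10.5953  5.0969 14.8837]
[132.0, 131.0, 131.0, 127.0, 126.0, 130.0, 41.0, 40.0, 40.0, 37.0, 36.0, 37.0, 35.0, 36.0, 36.0, 31.0, 35.0, 38.0, 30.0, 39.0, 24.0, 32.0, 31.0, 32.0, 31.0, 26.0, 31.0, 24.0, 28.0, 27.0, 31.0, 27.0, 113.0, 113.0, 123.0, 125.0, 119.0, 126.0, 120.0, 118.0, 118.0, 115.0, 27.0, 26.0, 28.0]
[128.0, 131.0, 131.0, 135.0, 131.0, 119.0, 46.0, 41.0, 41.0, 37.0, 38.0, 42.0, 41.0, 40.0, 36.0, 38.0, 34.0, 32.0, 35.0, 33.0, 33.0, 35.0, 31.0, 27.0, 32.0, 33.0, 18.0, 30.0, 24.0, 27.0, 27.0, 21.0, 114.0, 117.0, 146.0, 131.0, 132.0, 106.0, 122.0, 119.0, 117.0, 101.0, 27.0, 25.0, 24.0]
```

Seated: a hard stop at z 0.1434 (predicted 0.1438), with about 19 N along the axis and no motion. Now I'll withdraw along the axis.

Request:
play_rows --moves '[0.0082,0,-0.0057,0,0.005,0.0082,0,-0.0057,0,0.005,0.0082,0,-0.0057,0,0.005,0.0082,0,-0.0057,0,0.005]'

```text
time_s: 21.62
eef_pos: [0.5736, 0.0862, 0.1575]
eef_rot: [0.995, 0.104, -0.002, 0.0]
wrist_force: [0.2, -0.5, -3.1]
grip_width: 0.176
```

Request:
play_rows --moves '[0.0082,0,-0.0057,0,0.005,0.0082,0,-0.0057,0,0.005,0.0082,0,-0.0057,0,0.005,0,0,0,0,0.005]'

```text
time_s: 22.12
eef_pos: [0.6001, 0.0918, 0.1768]
eef_rot: [0.995, 0.104, 0.001, -0.0]
wrist_force: [0.8, -0.6, -1.2]
grip_width: 0.184
```

Run:
```python
from h import *
# sensitivity of handle-end/front image rows to pitch, in tool frame; camera in tool frame
E=np.array([.0769,-.001,-.1429]);Cm=np.array([[-.0015,.952,.306],[1,.0014,.0005],[0,.306,-.952]])
def row(P): q=Cm.T@(np.array(P)-E); return 352.33*-q[1]/-q[2]+195.16, 352.33*.016/-q[2]
for th in(-10,-5,0,5,10,20,35):
    t=np.radians(th);c,s=np.cos(t),np.sin(t)
    f=lambda a,b:[a*c+b*s,0,-.0147-(a*s)-b*c+0] # tip down => handle end up (tool -z)
    f=lambda a,b:[a*c-b*s,0,-.0147-a*s-b*c]
    print(th,"end top",np.round(row(f(.055,.008)),1),"end bottom",np.round(row(f(.055,-.008)),1),"front top",np.round(row(f(-.035,.008)),1))
s=env.sense();print(s["time_s"],s["eef_pos"],s["wrist_force"])
```

```text
-10 end top [142.6  43.3] end bottom [143.   38.6] front top [367.7  39.6]
-5 end top [145.   44.9] end bottom [141.7  39.9] front top [364.3  38.7]
0 end top [148.8  46.5] end bottom [141.3  41.3] front top [360.4  37.9]
5 end top [154.1  48.2] end bottom [142.1  42.8] front top [356.1  37.1]
10 end top [161.  50.] end bottom [144.1  44.4] front top [351.4  36.4]
20 end top [179.9  53.4] end bottom [152.3  47.7] front top [341.   35.1]
35 end top [221.   58.2] end bottom [176.5  52.9] front top [323.7  33.4]
22.125 [0.6001 0.0918 0.1768] [ 0.8177 -0.6434 -1.2302]
```

Request:
play_rows --moves '[0.0075,0,-0.0053,0,0.005,0,0,0,0,0.005,0.0069,0,0.0088,0,0.005,0,0,0,0,0.005,0.0061,0,0.0092,0,0.005,0,0,0,0,0.005]'

```text
time_s: 22.88
eef_pos: [0.6184, 0.0957, 0.1618]
eef_rot: [0.995, 0.104, -0.001, 0.0]
wrist_force: [0.1, 0.7, -0.2]
grip_width: 0.181
```

Request:
play_rows --moves '[0.0052,0,0.0097,0,0.005,0,0,0,0,0.005,0.0044,0,0.0101,0,0.005,0,0,0,0,0.005,0.0034,0,0.0102,0,0.005,0,0,0,0,0.005]'

```text
time_s: 23.62
eef_pos: [0.6309, 0.0985, 0.1318]
eef_rot: [0.995, 0.104, -0.001, -0.0]
wrist_force: [-0.3, -0.6, 0.1]
grip_width: 0.182
```

Request:
play_rows --moves '[0.0024,0,0.0104,0,0.005,0,0,0,0,0.005]'

```text
time_s: 23.88
eef_pos: [0.6332, 0.0989, 0.1214]
eef_rot: [0.995, 0.104, -0.001, -0.0]
wrist_force: [-1.9, -0.3, -0.3]
grip_width: 0.181
```

Request:
play_rows --moves '[0.002,0,0.006,0,0.005,0,0,0,0,0.005,0,0,0,0,0.005]'

```text
time_s: 24.25
eef_pos: [0.6355, 0.0994, 0.1163]
eef_rot: [0.995, 0.104, 0.0, -0.0]
wrist_force: [-0.9, -0.6, -1.0]
grip_width: 0.184
```

```bash
cat > pit.py <<'E'
from h import *
s=env.sense();print(s["time_s"],s["eef_pos"],s["eef_rot"],s["wrist_force"])
w=env.get_image("wrist");cv2.imwrite("pics/pit%d.png"%(1000*s["time_s"]),w[:,:,::-1])
def edges(g):
    col=cv2.GaussianBlur(g,(1,3),0)[:,306:315].mean(1); d=np.diff(col)
    return [(int(i),round(float(d[i]))) for i in range(100,398) if abs(d[i])>7]
print(edges(w.astype(np.float32).mean(2)))
r=cv2.imread("pics/w5.png").astype(np.float32).mean(2)/1.5;print("ref",edges(r))
E
python3 pit.py
```

```text
24.25 [0.6355 0.0994 0.1163] [ 0.9945  0.1044  0.     -0.    ] [-0.915  -0.6068 -1.0039]
[(136, -16), (137, -28), (138, -23), (139, -8), (352, 13), (353, 12), (365, 8), (366, 20), (367, 29), (368, 21), (369, 7), (375, -10), (376, -32), (377, -46), (378, -30)]
ref [(110, -9), (111, -14), (112, -7), (113, 10), (114, 18), (115, 12), (143, -20), (144, -28), (145, -16), (358, 13), (359, 14), (372, 16), (373, 31), (374, 30), (376, -33), (377, -52), (378, -34), (379, -8)]
```

Request:
play_rows --moves '[0.02,0,-0.002,0,0.005,0.03,0,0,0,0.005,0,0,-0.03,0,0.005,0,0,-0.03,0,0.005,0,0,-0.03,0,0.005,0,0,0,0,0.005]' --grip_force 30

```text
time_s: 25.05
eef_pos: [0.6871, 0.11, 0.2121]
eef_rot: [0.995, 0.104, 0.004, -0.0]
wrist_force: [-0.3, 0.2, -1.4]
grip_width: 0.178
```

Request:
play_rows --moves '[-0.02,0.022,0,0,0.005,-0.032,0.034,0,0,0.005,-0.032,0.034,0,0,0.005,-0.032,0.034,0,0,0.005,-0.032,0.034,0,0,0.005,-0.032,0.034,0,0,0.005,-0.032,0.034,0,0,0.005,-0.022,0.024,0,0,0.005]'

```text
time_s: 26.05
eef_pos: [0.5052, -0.1845, 0.2065]
eef_rot: [0.995, 0.104, -0.001, -0.001]
wrist_force: [1.0, 0.4, -0.6]
grip_width: 0.178
```

Request:
play_rows --moves '[-0.015,0.016,0,0,0.005,-0.006,0.007,0,0,0.005,0,0,0.02,0,0.005,0,0,0.03,0,0.005,0,0,0.025,0,0.005,0,0,0.01,0,0.005,0,0,0,0,0.005,0,0,0,0,0.005]'

```text
time_s: 27.05
eef_pos: [0.4926, -0.2106, 0.1244]
eef_rot: [0.995, 0.105, 0.001, 0.001]
wrist_force: [1.2, -0.5, -0.8]
grip_width: 0.181
```

```bash
python3 pit.py
python3 - <<'E'
from h import *
s=env.sense();p=np.array(s["eef_pos"]);T=R.from_quat(s["eef_rot"]).as_matrix()
g=p-.0147*T[:,2];tip=g-.1235*T[:,0];print("tip",tip,"grip",g)
for n in("scene","top"):
    im=env.get_image(n);c=env.calibration(n);cv2.imwrite(f"pics/{n}9.png",im[:,:,::-1])
    print(n,"tip px",proj(tip,c)[0],"collar",proj(g-.038*T[:,0],c)[0],"plate mid",proj([.371,-.238,.006],c)[0])
    for d in env.look_for(n,"plate_mid")[:2]: print(d["position"],d["confidence"])
a=cv2.imread("pics/scene9.png")[130:250,200:320]; b=cv2.imread("pics/top9.png")[200:320,300:420]
cv2.imwrite("pics/fin.png",cv2.convertScaleAbs(cv2.resize(np.hstack([a,b]),None,fx=3.3,fy=3.3,interpolation=cv2.INTER_CUBIC),alpha=1.6))
E
```

```text
27.05 [ 0.4926 -0.2106  0.1244] [0.9945 0.1046 0.0009 0.0005] [ 1.2361 -0.5367 -0.8246]
[(136, -16), (137, -29), (138, -23), (139, -8), (352, 12), (353, 12), (365, 9), (366, 22), (367, 28), (368, 19), (375, -10), (376, -31), (377, -45), (378, -31), (379, -8)]
ref [(110, -9), (111, -14), (112, -7), (113, 10), (114, 18), (115, 12), (143, -20), (144, -28), (145, -16), (358, 13), (359, 14), (372, 16), (373, 31), (374, 30), (376, -33), (377, -52), (378, -34), (379, -8)]
tip [ 0.3719 -0.2363  0.1391] grip [ 0.4927 -0.2106  0.1393]
scene tip px [257.7164 169.1661] collar [268.1432 183.4345] plate mid [259.2482 209.4666]
[0.3846, -0.2426, 0.0086] 0.93
top tip px [363.7473 267.4217] collar [358.1677 239.1892] plate mid [359.7225 264.9507]
[0.4101, -0.2357, 0.0081] 0.63
```

View pics/fin.png

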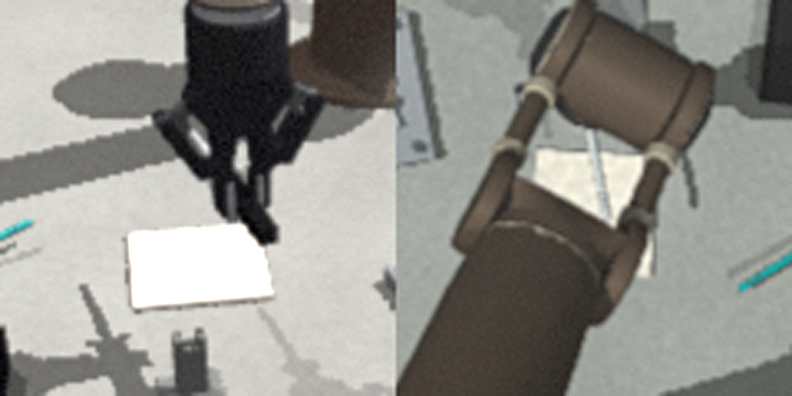

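Request:
play_rows --moves '[0,0.001,0.008,0,0.005,0,0,0.005,0,0.005,0,0,0,0,0.005,0,0,0,0,0.005,0,0,0,0,0.005,0,0,0,0,0.005]'

```text
time_s: 28.05
eef_pos: [0.492, -0.2113, 0.1106]
eef_rot: [0.995, 0.104, 0.0, 0.0]
wrist_force: [0.3, -0.8, -0.8]
grip_width: 0.176
```

Run:
```python
from h import *
s=env.sense();p=np.array(s["eef_pos"]);T=R.from_quat(s["eef_rot"]).as_matrix()
g=p-.0147*T[:,2];print(s["time_s"],p,"tip",g-.1235*T[:,0],s["wrist_force"],np.abs(s["qd"]).max(),s["grip_width"])
c=env.calibration("scene");g0=np.array([.4927,-.2106,.1393])
for th in(-6,0,6):
    t=np.radians(th);a=np.array([np.cos(t)*.978,np.cos(t)*.208,np.sin(t)])
    u=np.array([-np.sin(t)*.978,-np.sin(t)*.208,np.cos(t)])
    print(th,[((proj(g0+.058*a+k*u,c)[0]-[200,130])*3.3).round(0).tolist() for k in(.008,-.008)])
b=cv2.imread("pics/scene9.png").astype(int).sum(2)
print(b[185:210,272:290])
env.get_image("scene"); print("crank",[(np.round(d["position"],3).tolist(),round(d["confidence"],2)) for d in env.look_for("scene","carriage")])
for t in("canister1","carton"):
    print(t,[(np.round(d["position"],3).tolist(),round(d["confidence"],2)) for d in env.look_for("scene",t)[:2]])
```

```text
28.05 [ 0.492  -0.2113  0.1106] tip [ 0.3712 -0.237   0.1253] [ 0.2807 -0.8191 -0.8167] 0.0015217411882359367 0.17619218583435223
-6 [[269.0, 234.0], [268.0, 251.0]]
0 [[268.0, 227.0], [269.0, 245.0]]
6 [[268.0, 219.0], [269.0, 239.0]]
[[ 42  82 143  52  21  74 160 174  90 152 321 397 397 397 396 391 391 394]
 [ 33  39  52  48  38  90 166 195  94 150 330 393 399 399 392 390 393 393]
 [ 29  29  37  35  36  84 174 197  91 150 330 399 394 390 394 394 382 393]
 [ 30  39  17  28  42  75 156 195 101 158 327 398 394 390 387 400 397 388]
 [ 37  31  25  22  44  75 155 192  97 161 333 397 398 396 387 394 391 387]
 [ 39  55  47  58  49  88 150 193  90 147 326 395 393 392 392 388 392 387]
 [ 47  49  51  52  40  67 110 161  88 160 330 384 392 387 395 393 397 398]
 [ 45  46  54  38  46  65  68 116 117 236 375 395 394 392 400 398 399 396]
 [ 21  13  34  49  46  63  56  89 206 357 408 391 388 391 394 385 390 394]
 [ 40  33  42  43  54  55  57  55 156 304 395 392 387 390 386 393 398 396]
 [101  30  20  44  59  61  62  68  85 192 350 396 395 394 394 390 395 392]
 [191  57   4  18  47  69  53  56  57 1
[... 492 characters left out ...]
569 560 563 554 473 179  59  75 124 144 237 322 401 402 397 407 393]
 [560 559 561 565 558 521 368 256 252 363 371 387 396 402 400 398 394 398]
 [559 560 560 562 554 542 527 491 387 405 407 407 414 412 407 398 400 404]
 [553 559 558 556 548 550 548 516 367 398 405 407 410 410 403 402 404 408]
 [544 545 547 545 545 550 548 522 404 402 411 410 409 403 405 397 401 395]
 [554 557 549 540 546 551 550 520 445 402 405 399 409 406 409 405 398 395]
 [554 551 548 540 542 545 541 546 527 402 393 400 403 401 399 400 402 401]]
crank [([0.475, 0.057, 0.083], 0.95), ([0.513, -0.208, 0.128], 0.3)]
canister1 [([0.791, 0.009, 0.068], 0.78), ([0.743, 0.225, 0.066], 0.75)]
carton [([0.593, -0.456, 0.04], 0.78)]
```

```bash
python3 -c "
from rig import env
print(env.finish_job())"
```

```text
the job is handed in; nothing more can be done
None
```

The job is done and handed in at about 28 s of the 64 s allowed; no verdict is reported.

**What I did**
- **Handwheel:** I gripped the crank and wound it clockwise about 195–200° until it met the hard stop. Force rose to about 30 N sideways with almost no further motion.
- **Rod:** I took the larger black-handled rod from its rest. The moves cannot tilt the tool, so I caught the tip in the flared mouth and raised the grip. That let the rod pivot in the pads to the tube's slope.
- **Push and withdrawal:** I pushed it down until it stopped hard, at 0.1434 m tool height against a predicted 0.1438 m, with about 19 N along the axis. I then levelled it on the mouth's lower rim and drew it right out.

**Last checks**
- **Tip position:** calculated from the arm pose, the tip is at (0.371, -0.237, 0.125) m. That is about 1 mm from my estimate of the plate's middle and 119 mm above its top.
- **Stillness and contact:** joint speeds were near zero, and wrist forces were under 1 N, as they should be with only the rod's weight.
- **Level:** the wrist picture shows the same pitch as when the rod was lifted from its rest, within about half a degree. The scene camera gives about 1–2°, within its pixel error.
- **Slip:** the rod slid about 3 mm along the pads during the pivoting. I allowed for this in the tip position.
- **Other objects:** the canisters and carton were detected where they started, within measurement error.
- **Carriage:** I saw the block against its stop after winding and the rod went through to its collar without catching. I did not inspect it closely again at the end.
- **Disagreement:** the wheel centre from the images and from contact differed by about 4 mm. The network's plate position was up to 40 mm off at the end, when the arm partly hid the plate, so I used the plate's edges instead.

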